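# Knock out the bored blanks and cover the jig

## Robot

A 7-joint arm with a two-finger parallel gripper is mounted at the origin on the work surface. World frame = base frame: x ahead of the robot, y to its left, z up, the work surface at z = 0. Lengths are in mm, angles in rad, forces in N, time in s.
With the tool pointing down it reaches from about 425 to 1025 mm from the base axis. Payload 9.4 kg.
Tool frame: the origin (TCP) lies between the finger pads; the fingertips stand 14 mm ahead of it and the grasp point (between the pads) lies 5 mm behind it (manip.nose_length is the distance from the TCP to the fingertips, in mm); z points along the fingers, y is the line along which they close (so a half turn about z gives the same grasp; the last joint's range is limited). The gripper opens to 93 mm and grips with 3 to 60 N. Pads are 15 mm wide; open, the fingers measure 128 mm over their backs; the gripper's body (75 mm by 188 mm) begins 65 mm behind the grasp point.
Start: joints at [-1.403, 0.599, -0.003, 1.599, 0.002, 0.943, -0.08], TCP at [175.717, 703.383, 232.618] pointing down, gripper open.
Joint ranges: [-2.57, 2.57], [-0.35, 1.97], [-1.29, 1.29], [0.11, 2.56], [-1.05, 4.19], [0.11, 1.86], [-2.63, 2.63]. Speed limits (rad/s): [2.22, 2.22, 3.01, 3.01, 3.14, 3.14, 3.14].

## Interface

Orientations are given as a unit quaternion [x, y, z, w].
In Python, from workcell import status, cams, manip, finder gives the robot as it stands.
- The arm moves only by the tool step_arm, never from a script. Its argument "deltas" is one flat list of numbers, 7 for each row, row after row: the turn, a rotation vector about the world's x, y, z in rad, then the shift along the world's x, y, z in m, then the closure, from -1 (fully open) to 1 (shut). In form: [ax, ay, az, x, y, z, grip, ax, ay, az, x, y, z, grip, ...]. A call has 1 to 10 rows; each row is the pose to reach, as a shift and turn from the pose commanded when the call began; what a row does not reach only later rows make up. A row lasts 1/10 s, in which the tool goes at most 50 mm and 8.59 degrees, less where a joint would pass 70% of its speed; a pose out of reach is approached as far as the arm can. A call with a gripper value outside its range is refused whole. The fingers move at their own pace and stop on an object; "grip_force" is the grip in N (left out, the last holds). Time passes only in rows, so rows that repeat a pose let the fingers close. It gives the time, the measured TCP pose, the force, the opening and the grip force at its end, in the units of the state.
- status.read_state(): the state, without advancing time (a new reading comes with each control period).
- cams.read_camera(name): name is "side" or "top"; returns a dict with "img" (480x640x3 uint8, red, green, blue), "camera_matrix" (3x3 intrinsics, pixels), "origin" and "rotation" of the camera in the world. Camera axes: x right, y down, z forward; pixel columns grow to the right and rows downward; lengths in mm; the calibration is good to about 2 mm. A picture is of the moment at which its call begins. There is no depth.
- manip.finish_job(): hands the job in; it is judged then, once.
Trained networks look in the newest picture that a camera, given by its name, has taken for a name from the list of things; names that differ only in an ending like _2 or _b are one class to them, and where a whole thing is asked for, a point or a joint stands for the part that bears it (a point fixed in the world has none). Each returns a list of dicts, best first, with "score" (0 to 1); they miss things now and then, are a little off and sometimes report something else, mostly with a low value. They report only what shows in the picture. A call takes as long as a camera call. They do not tell look-alikes from the thing itself.
- finder.find_in(target, camera): "extent" ([left, top, right, bottom] in pixels, round what is visible of it).
The state is a dict: "clock": time; "joint_positions": joint angles; "qd": joint speeds; "effort": joint torques, N m; "position": TCP position; "tool_rot": TCP orientation; "contact_force": force on the tool from outside, world axes, zero at the start; "moment": the same for the moment, N m; "grip_width": opening from 0.0 (shut) to 1.0 (fully open); "grasp_force": force on a finger pad.
Only numpy, scipy, OpenCV 4.12 (cv2) and the standard library are available. Lean on these libraries where they do the work, as an engineer would, in place of code of your own. Each camera call takes 0.05 s, during which the arm holds its last target. There are 200 camera calls.

## Task

Empty the drilling jig: pull up the knob of each occupied pocket to knock its blank up, lift every blank out and lay it flat on the floor of the aluminium tray, none on top of another. Then, with all the knockout rods pushed fully down again, lay the cover board batten-up squarely on the jig, level and edges lined up, so that it shuts all three pockets. Leave the other things on the bench alone.

Things in the scene. Friction and masses are not known exactly. Their poses are not given: they have to be found in the camera images.
- jig: Fixed drilling jig: a light wooden block 250 x 115 mm whose top is 76 mm above the bench, on two end legs, with three rectangular through-pockets side by side. Origin: centre of its underside at bench height; x runs along its 250 mm length, z up. Its yaw is within about 0.15 rad of zero.
- jig_top (a point): Centre of the jig's top face (76 mm above the bench); same axes as the jig.
- nest0 (a point): Centre of the mouth of pocket 0, in the plane of the jig's top; pockets lie 78 mm apart along jig x. Each is 47 mm (jig x) by 83 mm (jig y), 26 mm deep, and has a hole in its floor through which knockout rod 0 (22 mm across) comes up. A pocket may hold a blank or be empty.
- nest1 (a point): Centre of the mouth of pocket 1, in the plane of the jig's top; pockets lie 78 mm apart along jig x. Each is 47 mm (jig x) by 83 mm (jig y), 26 mm deep, and has a hole in its floor through which knockout rod 1 (22 mm across) comes up. A pocket may hold a blank or be empty.
- nest2 (a point): Centre of the mouth of pocket 2, in the plane of the jig's top; pockets lie 78 mm apart along jig x. Each is 47 mm (jig x) by 83 mm (jig y), 26 mm deep, and has a hole in its floor through which knockout rod 2 (22 mm across) comes up. A pocket may hold a blank or be empty.
- rod0 (a joint): Knockout rod 0, slides straight up: 0 = down (home, its tip 1 mm under the pocket floor), 0.022 m = fully up, which raises a blank 21 mm. Sliding friction of about 6 N holds it wherever it is left, also with a blank on it. Moved by its knob: pull the knob up, push it down.
- knob0 (a point): Grip point of the black knob of rod 0, standing on a post beside the jig at its +y long side, 85 mm from the pocket's centre and 99 mm above the bench when down; it moves rigidly with the rod. Knob: 24 mm diameter, from 11 mm below to 9 mm above this point, with a flange 32 mm across and 5 mm thick on top of that (top 14 mm above this point); a thin 12 mm post below.
- rod1 (a joint): Knockout rod 1, slides straight up: 0 = down (home, its tip 1 mm under the pocket floor), 0.022 m = fully up, which raises a blank 21 mm. Sliding friction of about 6 N holds it wherever it is left, also with a blank on it. Moved by its knob: pull the knob up, push it down.
- knob1 (a point): Grip point of the black knob of rod 1, standing on a post beside the jig at its +y long side, 85 mm from the pocket's centre and 99 mm above the bench when down; it moves rigidly with the rod. Knob: 24 mm diameter, from 11 mm below to 9 mm above this point, with a flange 32 mm across and 5 mm thick on top of that (top 14 mm above this point); a thin 12 mm post below.
- rod2 (a joint): Knockout rod 2, slides straight up: 0 = down (home, its tip 1 mm under the pocket floor), 0.022 m = fully up, which raises a blank 21 mm. Sliding friction of about 6 N holds it wherever it is left, also with a blank on it. Moved by its knob: pull the knob up, push it down.
- knob2 (a point): Grip point of the black knob of rod 2, standing on a post beside the jig at its +y long side, 85 mm from the pocket's centre and 99 mm above the bench when down; it moves rigidly with the rod. Knob: 24 mm diameter, from 11 mm below to 9 mm above this point, with a flange 32 mm across and 5 mm thick on top of that (top 14 mm above this point); a thin 12 mm post below.
- blank0_mid (a point): Centre (half-way up) of blank 0, a loose dark hardwood block 44 mm (its x) x 80 mm (its y) x 26 mm high (z), with an 18 mm blind bore in the top, about 75 g. It starts flush in pocket 0 with 1.5 mm of play each side, long side along jig y; its number is the pocket's. None if absent: two or three of the blanks are there.
- blank1_mid (a point): Centre (half-way up) of blank 1, a loose dark hardwood block 44 mm (its x) x 80 mm (its y) x 26 mm high (z), with an 18 mm blind bore in the top, about 75 g. It starts flush in pocket 1 with 1.5 mm of play each side, long side along jig y; its number is the pocket's. None if absent: two or three of the blanks are there.
- blank2_mid (a point): Centre (half-way up) of blank 2, a loose dark hardwood block 44 mm (its x) x 80 mm (its y) x 26 mm high (z), with an 18 mm blind bore in the top, about 75 g. It starts flush in pocket 2 with 1.5 mm of play each side, long side along jig y; its number is the pocket's. None if absent: two or three of the blanks are there.
- tray: Fixed shallow aluminium tray, 282 mm (its x) x 127 mm (its y) outside, 22 mm high, walls 6 mm. Origin: centre of its underside. Yaw within about 0.15 rad of zero.
- tray_in (a point): Centre of the tray's inner floor, 6 mm above the bench; inside 270 x 115 mm; axes of the tray.
- cover_grip (a point): Grip point of the loose cover board, at the middle of its batten. The board is grey, 250 mm (its x) x 110 mm (its y) x 10 mm; a light wooden batten 110 mm long (along x), 22 mm wide and 30 mm high stands along its middle. This point is 25 mm above the underside and 15 mm below the batten's top. About 0.24 kg. It starts flat on the bench.
- sanding_block: Bystander, leave alone: cork sanding block 90 x 35 x 26 mm, lying beside the jig's -y side. Origin: underside or handle.
- glue: Bystander, leave alone: white glue bottle 120 mm tall. Origin: underside or handle.
- tin: Bystander, leave alone: open steel tin 100 mm tall. Origin: underside or handle.
- hammer: Bystander, leave alone: hammer lying down. Origin: underside or handle.
- offcuts: Bystander, leave alone: stack of three dark offcuts 100 x 70 x 60 mm. Origin: underside or handle.
- screwdriver: Bystander, leave alone: screwdriver lying down. Origin: underside or handle.
- square: Bystander, leave alone: try square lying flat, 210 x 120 mm. Origin: underside or handle.
Mind the look-alikes: they are no part of the job. Leave any orange or turquoise look-alike of the part that bears blank2_mid alone.

How it is judged:
By the outcome, as a careful person would: the job done as asked, in the order asked, and still so for the second after the job is handed in, with the robot touching nothing.
Of blank0, blank1, blank2 only 2 to 3 are there at a start; the rules pass over those that are not, and their reading is None.
At some moment in a run one of cover may be knocked a few centimetres aside while the robot is not near it.
Once in a run the grip may slacken for a moment while it holds something.
It also fails if it takes over 210 s, if anything falls off the work surface, if the arm or the gripper's body presses on something with over 40 N, if the wrist force passes 120 N, or if a joint passes its speed limit or range.

## Working session

There is one attempt and no reset: what is moved stays moved. The work goes in short steps, Python scripts to look and compute and a tool call to move; the robot and the scene stay as the last step left them, time stands still between calls to the robot, and variables do not carry over. Pictures are saved under pics/ and viewed, at most 14 in all, crops included, and the job is handed in when it is done.

Besides the shell and the picture viewer there is one more tool, called after "Call:" as name(argument=value, ...) on one line, values as JSON. step_arm: Moves the arm, as the interface text tells. Its arguments: {"type":"object","properties":{"deltas":{"type":"array","items":{"type":"number"}},"grip_force":{"type":"number"}},"required":["deltas"]}

```bash
mkdir -p pics; ls; cat > h.py <<'E'
import numpy as np, cv2, json
from workcell import status, cams, manip, finder
def shot(cam, name=None):
    c=cams.read_camera(cam)
    np.savez(f'{cam}.npz',**{k:np.array(v) for k,v in c.items()})
    if name: cv2.imwrite(f'pics/{name}.png',c['img'][:,:,::-1])
    return c
def load(cam): return dict(np.load(f'{cam}.npz'))
def ray(c,u,v,z):
    d=np.array(c['rotation'])@np.linalg.inv(c['camera_matrix'])@np.array([u,v,1.])
    o=np.array(c['origin']).ravel(); return o+d*(z-o[2])/d[2]
def proj(c,p):
    q=np.array(c['camera_matrix'])@(np.array(c['rotation']).T@(np.array(p,float)-np.array(c['origin']).ravel())); return q[:2]/q[2]
E
python3 - <<'E'
from h import *
for n in ('top','side'):
    c=shot(n,n+'0'); print(n,c['origin'],np.round(c['rotation'],3).tolist(),np.round(c['camera_matrix'],1).tolist())
    for t in ['jig','tray','cover_grip','blank0_mid','knob0','rod0','glue','tin','offcuts','hammer','square','screwdriver','sanding_block']:
        r=finder.find_in(t,n); print(t,[(np.round(x['extent']).astype(int).tolist(),round(x['score'],2)) for x in r[:6]])
print(status.read_state())
E
```

```text
pics
top [ 364.56400461  -28.34332423 1383.74432923] [-0.694, 0.715, -0.052, 0.068] [[574.5, 0.0, 314.3], [0.0, 574.5, 240.7], [0.0, 0.0, 1.0]]
jig [([165, 196, 255, 318], 0.86)]
tray [([293, 212, 350, 333], 0.95)]
cover_grip []
blank0_mid [([205, 275, 240, 297], 0.72), ([168, 192, 254, 319], 0.4)]
knob0 [([177, 283, 197, 298], 0.65), ([172, 252, 196, 266], 0.62), ([169, 220, 192, 236], 0.55)]
rod0 [([166, 216, 191, 234], 0.78), ([169, 254, 192, 267], 0.63), ([174, 285, 199, 300], 0.58)]
glue [([218, 154, 246, 187], 0.81)]
tin [([349, 145, 386, 184], 0.98), ([167, 196, 257, 318], 0.68), ([198, 240, 234, 264], 0.51)]
offcuts [([384, 152, 419, 200], 0.8), ([215, 154, 246, 184], 0.23)]
hammer [([176, 286, 197, 296], 0.73), ([121, 196, 156, 305], 0.57)]
square [([167, 221, 192, 235], 0.7), ([477, 218, 529, 306], 0.57), ([199, 240, 236, 265], 0.44)]
screwdriver [([251, 204, 268, 243], 0.64), ([123, 198, 158, 304], 0.64), ([263, 171, 343, 179], 0.58), ([292, 213, 352, 334], 0.27)]
sanding_block [([252, 203, 271, 244], 0.61), ([166, 196, 256, 319], 0.46), ([400, 210, 457, 320], 0.4)]
side [
[... 1347 characters left out ...]
0.59931765, -0.00249597,  1.59936991,  0.00178337,
        0.94291639, -0.07979426]), 'qd': array([-1.01952458e-03,  6.18450097e-04, -1.82334848e-05, -1.41465181e-03,
        2.15666335e-03,  1.72020534e-04,  1.69418286e-04]), 'effort': array([-1.45071655e-03, -7.64827967e+01,  1.49533857e+00, -2.52713120e+01,
       -5.25586051e-02,  1.04481593e-02,  2.64502216e-05]), 'position': array([175.70747865, 703.39684765, 232.61579256]), 'tool_rot': array([ 1.22079066e-01,  9.92520378e-01, -5.31340258e-06,  1.74428081e-05]), 'contact_force': array([-0.36458888, -0.22263204, -0.15399896]), 'moment': array([ 0.00691067,  0.00228037, -0.02565759]), 'grasp_force': 0.0, 'grip_width': 0.9999599248965466}
```

```bash
python3 - <<'E'
s=open('h.py').read()
s=s.replace("import numpy","from scipy.spatial.transform import Rotation as Ro\nimport numpy",1).replace("np.array(c['rotation'])","Ro.from_quat(np.array(c['rotation']).ravel()).as_matrix()")
open('h.py','w').write(s)
E
python3 - <<'E'
from h import *
a=load('top')['img'][130:340,110:550,::-1]; 
cv2.imwrite('pics/topc.png',cv2.resize(a,(800,382),interpolation=cv2.INTER_CUBIC))
b=load('side')['img'][160:480,170:420,::-1]
cv2.imwrite('pics/sidec.png',cv2.resize(b,(469,600),interpolation=cv2.INTER_CUBIC))
c=load('top'); s=load('side')
for n,p,z in [('jig',(210,257),76),('tray',(321.5,272.5),6),('cover?',(428,265),5)]: print(n,ray(c,*p,z).round())
print('cover side',ray(s,341,215,10).round())
E
```

```text
jig [559. 240.  76.]
tray [523. -16.   6.]
cover? [ 534. -272.    5.]
cover side [ 532. -260.   10.]
```

View pics/topc.png

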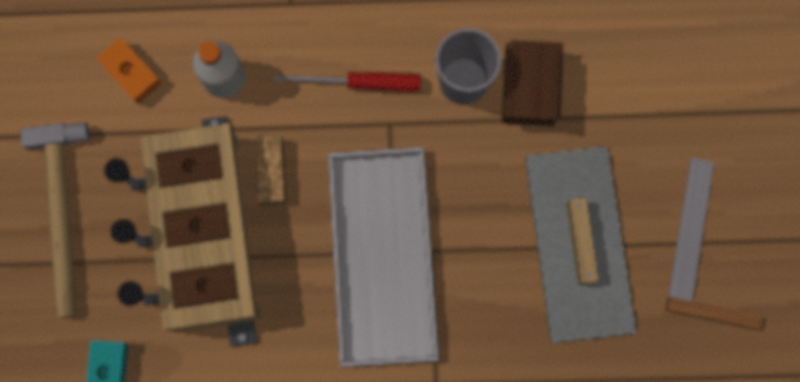

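View pics/sidec.png

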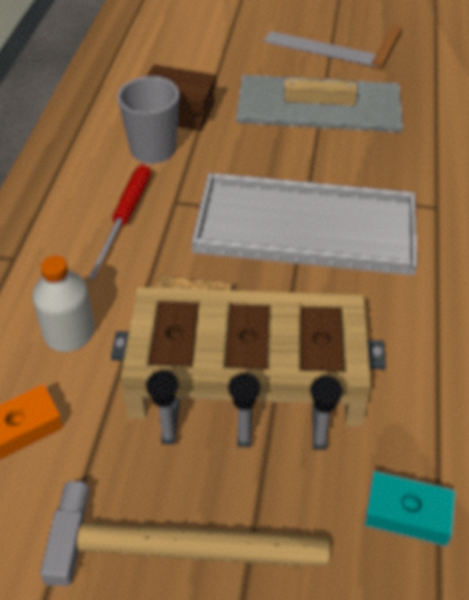

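```bash
cat >> h.py <<'E'
def comps(c,mask,box,mn=60):
    m=np.zeros(mask.shape,np.uint8); l,t,r,b=box; m[t:b,l:r]=mask[t:b,l:r]
    n,lab,st,ce=cv2.connectedComponentsWithStats(m)
    return [(lab==i) for i in range(1,n) if st[i,4]>=mn]
def rect(c,m,z):
    """metric rectangle of mask m on plane z: centre, sizes, angle of long side"""
    k=cv2.findContours(m.astype(np.uint8),cv2.RETR_EXTERNAL,cv2.CHAIN_APPROX_NONE)[0]
    p=max(k,key=len)[:,0,:]; w=np.array([ray(c,u,v,z)[:2] for u,v in p],np.float32)
    ct,(a,b),th=cv2.minAreaRect(w)
    if a<b: a,b,th=b,a,th+90
    return np.round(ct,1),round(a,1),round(b,1),round(np.radians((th+90)%180-90),3)
E
python3 - <<'E'
from h import *
for n,bj,bt,bc in [('top',(165,190,260,320),(285,205,360,340),(395,205,465,325)),('side',(225,305,385,372),(265,245,400,312),(290,190,395,235))]:
    c=load(n); im=c['img'].astype(int); hsv=cv2.cvtColor(c['img'],cv2.COLOR_RGB2HSV).astype(int)
    R,G,B=im[...,0],im[...,1],im[...,2]
    brown=(R<120)&(R-B>25)
    for m in comps(c,brown,bj,100): print(n,'blank',rect(c,m,76),m.sum())
    black=(im.max(2)<60)
    for m in comps(c,black,(bj[0],bj[1],bj[2],bj[3]+40),25):
        v,u=np.nonzero(m); print('knob',u.mean().round(1),v.mean().round(1),ray(c,u.mean(),v.mean(),113).round(1),m.sum())
    grey=(hsv[...,1]<50)&(hsv[...,2]>60)
    for m in comps(c,grey,bt,500): print('tray',rect(c,m,22),m.sum())
    for m in comps(c,grey,bc,500): print('cover',rect(c,m,10),m.sum())
    light=(hsv[...,1]<140)&(R>150)&(R-B>40)
    for m in comps(c,light,bj,300): print('jig',rect(c,m,76),m.sum())
    for m in comps(c,light,bc,60): print('batten',rect(c,m,40),m.sum())
E
```

```text
top blank (array([562.5, 237.2]), 295.1, 221.1, np.float64(-0.011)) 7253
top blank (array([685.1, 294.1]), 106.6, 21.7, np.float64(1.537)) 206
knob 213.1 220.4 [637.  225.9 113. ] 54
knob 176.8 225.3 [628.3 308.6 113. ] 174
knob 216.6 253.2 [561.5 217.6 113. ] 56
knob 180.3 257.9 [553.4 299.6 113. ] 169
knob 220.6 286.2 [487.1 208.6 113. ] 47
knob 183.8 291.7 [477.3 290.8 113. ] 166
knob 243.0 310.6 [431.6 159.1 113. ] 125
knob 178.4 337.0 [378.1 301.8 113. ] 73
tray (array([527.2, -12.5]), 282.0, 129.0, np.float64(0.035)) 6307
cover (array([ 537.1, -272.8]), 249.3, 110.8, np.float64(0.083)) 4196
side blank (array([724.5, 196.3]), 60.0, 12.5, np.float64(-1.277)) 130
side blank (array([431.4, 214.1]), 114.7, 18.6, np.float64(-1.469)) 120
side blank (array([640.1, 253.8]), 115.1, 49.1, np.float64(-1.406)) 990
side blank (array([563.7, 242.5]), 112.8, 47.5, np.float64(-1.406)) 922
side blank (array([486.9, 232.3]), 108.8, 48.0, np.float64(-1.431)) 885
knob 257.5 368.9 [627.6 328.8 113. ] 296
knob 300.1 368.1 [553.9 315.2 113. ] 244
knob 343.4 369.8 [478.1 306.2 113. ] 248
tray (array([525.7,   1.3]), 280.5, 144.6, np.float64(0.03)) 4961
cover (array([ 534.6, -263.1]), 247.0, 116.3, np.float64(0.084)) 1615
jig (array([566.7, 220.7]), 250.4, 126.8, np.float64(0.109)) 3062
batten (array([ 535.8, -266.8]), 105.7, 25.8, np.float64(0.096)) 194
```

```bash
python3 - <<'E'
from h import *
a=load('top')['img'][190:325,160:265,::-1]
b=load('side')['img'][300:410,220:385,::-1]
A=cv2.resize(a,None,fx=4.4,fy=4.4,interpolation=cv2.INTER_CUBIC)
cv2.imwrite('pics/jt.png',A)
B=cv2.resize(b,None,fx=4.8,fy=4.8,interpolation=cv2.INTER_CUBIC)
cv2.imwrite('pics/js.png',B); print(A.shape,B.shape)
E
```

```text
(594, 462, 3) (528, 792, 3)
```

View pics/jt.png

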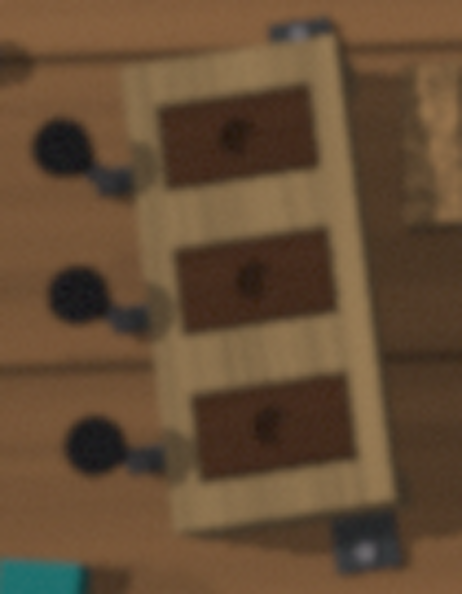

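View pics/js.png

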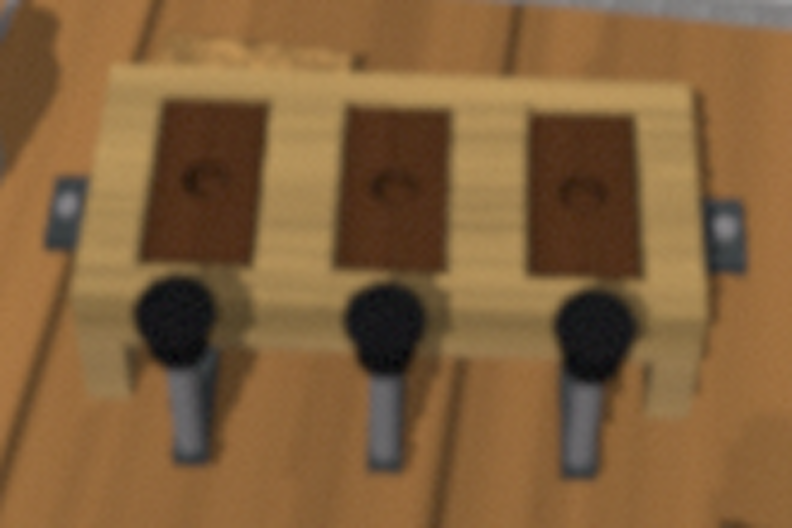

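```bash
cat > fit.py <<'E'
from h import *
from scipy.optimize import least_squares
T=load('top');S=load('side')
f=lambda p,k,o:(np.array(p,float).reshape(-1,2)+.5)/k-.5+o
def ent(): 
    q=[(x,y) for x,y in ((1,1),(1,-1),(-1,-1),(-1,1))]
    L=[]
    top={2:[160,106,310,87,318,165,170,187],1:[177,249,326,230,335,310,187,332],0:[194,396,345,376,356,457,203,480]}
    sid={2:[163,100,268,101,254,264,141,260],1:[345,107,450,110,447,272,335,269],0:[529,114,634,116,642,276,527,274]}
    for i in range(3):
        x=(i-1)*78
        P=f(top[i],4.4,(160,190)); W=[(x+22.7,40.7),(x+22.7,-40.7),(x-22.7,-40.7),(x-22.7,40.7)]
        L+=[(T,p,(*w,76)) for p,w in zip(P,W)]
        P=f(sid[i],4.8,(220,300)); W=[(x+22.7,-40.7),(x-22.7,-40.7),(x-22.7,40.7),(x+22.7,40.7)]
        L+=[(S,p,(*w,76)) for p,w in zip(P,W)]
    for p,w in zip(f([123,70,334,35,395,503,175,533],4.4,(160,190)),[(125,57.5),(125,-57.5),(-125,-57.5),(-125,57.5)]): L.append((T,p,(*w,76)))
    for p,w in zip(f([110,66,690,86,706,318,72,290],4.8,(220,300)),[(125,-57.5),(-125,-57.5),(-125,57.5),(125,57.5)]): L.append((S,p,(*w,76)))
    for i,(p,s) in enumerate(zip(f([95,444,79,295,63,147],4.4,(160,190)),f([596,322,386,314,178,308],4.8,(220,300)))):
        L.append((T,p,((i-1)*78,85,113))); L.append((S,s,((i-1)*78,85,113)))
    return L
L=ent()
def W(v,w):
    c,s=np.cos(v[2]),np.sin(v[2]); return (v[0]+c*w[0]-s*w[1],v[1]+s*w[0]+c*w[1],w[2])
def run(sel,name):
    res=lambda v:np.concatenate([proj(c,W(v,w))-p for c,p,w in sel])
    r=least_squares(res,[567,225,.11],loss='soft_l1'); print(name,r.x.round(3),'rms px',np.sqrt((res(r.x)**2).mean()).round(2)); return r.x
run([l for l in L if l[0] is T and l[2][2]==76],'top76');run([l for l in L if l[0] is S and l[2][2]==76],'side76')
run([l for l in L if l[0] is T and l[2][2]>76],'topknob');run([l for l in L if l[0] is S and l[2][2]>76],'sideknob')
v=run(L,'all')
E
python3 fit.py
```

```text
top76 [5.66865e+02 2.21784e+02 1.18000e-01] rms px 0.43
side76 [5.65544e+02 2.25948e+02 1.21000e-01] rms px 0.46
topknob [5.66924e+02 2.21459e+02 1.19000e-01] rms px 0.15
sideknob [5.65328e+02 2.24887e+02 1.24000e-01] rms px 0.22
all [5.66129e+02 2.23613e+02 1.20000e-01] rms px 0.78
```

Call:
step_arm(deltas=[0,0,-1.206,0.4576,-0.3859,-0.05,-0.1,0,0,-1.206,0.4576,-0.3859,-0.05,-0.1,0,0,-1.206,0.4576,-0.3859,-0.05,-0.1,0,0,-1.206,0.4576,-0.3859,-0.05,-0.1,0,0,-1.206,0.4576,-0.3859,-0.05,-0.1,0,0,-1.206,0.4576,-0.3859,-0.05,-0.1,0,0,-1.206,0.4576,-0.3859,-0.05,-0.1,0,0,-1.206,0.4576,-0.3859,-0.05,-0.1,0,0,-1.206,0.4576,-0.3859,-0.05,-0.1,0,0,-1.206,0.4576,-0.3859,-0.05,-0.1])

```text
clock: 2.4
position: [557.8, 381.1, 190.9]
tool_rot: [0.663, 0.748, 0.0, 0.0]
contact_force: [-0.1, 0.6, -0.7]
grip_width: 0.552
grasp_force: 0.0
```

Call:
step_arm(deltas=[0,0,0,0,0,0,-0.1,0,0,0,0,0,0,-0.1])

```text
clock: 2.6
position: [557.7, 380.7, 190.9]
tool_rot: [0.665, 0.747, -0.0, 0.0]
contact_force: [-0.2, 1.6, -0.8]
grip_width: 0.552
grasp_force: 0.0
```

Call:
step_arm(deltas=[0,0,0.004,0.0756,-0.0632,-0.02,-0.1,0,0,0.004,0.0756,-0.0632,-0.02,-0.1,0,0,0.004,0.0756,-0.0632,-0.04,-0.1,0,0,0.004,0.0756,-0.0632,-0.07,-0.1,0,0,0.004,0.0756,-0.0632,-0.096,-0.1,0,0,0.004,0.0756,-0.0632,-0.096,-0.1])

```text
clock: 3.2
position: [629.0, 320.2, 91.6]
tool_rot: [0.661, 0.75, -0.003, -0.002]
contact_force: [-0.1, -0.1, -0.2]
grip_width: 0.55
grasp_force: 0.0
```

Call:
step_arm(deltas=[0,0,0,0,0,0,1,0,0,0,0,0,0,1,0,0,0,0,0,0,1,0,0,0,0,0,0,1,0,0,0,0,0,0,1], grip_force=30)

```text
clock: 3.7
position: [635.0, 320.3, 97.0]
tool_rot: [0.662, 0.75, 0.003, 0.001]
contact_force: [6.7, 1.6, -3.2]
grip_width: 0.332
grasp_force: 30.0
```

Call:
step_arm(deltas=[0,0,0,0,0,0,-0.1,0,0,0,0,0,0,-0.1,0,0,0,0,0,0,-0.1,0,0,0,0,0,-0.006,-0.1,0,0,0,0,0,-0.006,-0.1,0,0,0,0,0,-0.006,-0.1])

```text
clock: 4.3
position: [631.9, 318.8, 88.6]
tool_rot: [0.662, 0.75, -0.0, -0.0]
contact_force: [0.4, 0.0, -0.3]
grip_width: 0.547
grasp_force: 0.0
```

Call:
step_arm(deltas=[0,0,0,0,0,0,1,0,0,0,0,0,0,1,0,0,0,0,0,0,1,0,0,0,0,0,0,1,0,0,0,0,0,0,1])

```text
clock: 4.8
position: [635.1, 319.3, 89.5]
tool_rot: [0.662, 0.749, 0.002, 0.002]
contact_force: [8.9, 1.3, -4.7]
grip_width: 0.329
grasp_force: 30.0
```

```bash
python3 - <<'E'
from h import *
T=shot('top');S=shot('side')
p=status.read_state()['position']; print(p,proj(T,p),proj(S,p))
a=T['img'][170:320,130:270,::-1]; b=S['img'][290:410,200:360,::-1]
A=cv2.resize(a,None,fx=3,fy=3,interpolation=cv2.INTER_CUBIC);B=cv2.resize(b,None,fx=3.0,fy=3.0,interpolation=cv2.INTER_CUBIC)
out=np.zeros((450,900,3),np.uint8); out[:A.shape[0],:A.shape[1]]=A; out[:B.shape[0],420:420+B.shape[1]]=B
cv2.imwrite('pics/g1.png',out[:,:800] if False else cv2.resize(out,(800,400)))
E
```

```text
[635.08207902 319.27073725  89.43679111] [174.84526715 224.61545817] [255.54715747 370.8449831 ]
```

View pics/g1.png

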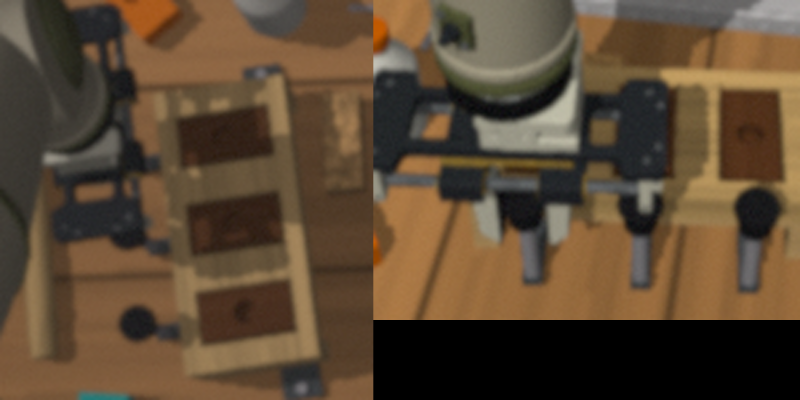

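Call:
step_arm(deltas=[0,0,0,0,0,0.006,1,0,0,0,0,0,0.012,1,0,0,0,0,0,0.018,1,0,0,0,0,0,0.023,1,0,0,0,0,0,0.023,1])

```text
clock: 5.4
position: [635.1, 318.9, 111.8]
tool_rot: [0.662, 0.749, 0.002, 0.002]
contact_force: [9.6, 1.2, -9.6]
grip_width: 0.329
grasp_force: 30.0
```

Call:
step_arm(deltas=[0,0,0,0,0,0,-0.1,0,0,0,0,0,0,-0.1,0,0,0,0,0,0,-0.1,0,0,0,0,0,0.04,-0.1,0,0,0,0,0,0.055,-0.1,0,0,0,-0.04,-0.0045,0.055,-0.1,0,0,0,-0.0756,-0.0092,0.055,-0.1,0,0,0,-0.0756,-0.0092,0.025,-0.1,0,0,0,-0.0756,-0.0092,-0.02,-0.1,0,0,0,-0.0756,-0.0092,-0.02,-0.1])

```text
clock: 6.4
position: [553.6, 308.9, 88.0]
tool_rot: [0.662, 0.75, -0.003, -0.001]
contact_force: [-0.9, -0.8, 0.4]
grip_width: 0.55
grasp_force: 0.0
```

Call:
step_arm(deltas=[0,0,0,0,0,0,1,0,0,0,0,0,0,1,0,0,0,0,0,0,1,0,0,0,0,0,0,1,0,0,0,0,0,0,1])

```text
clock: 6.9
position: [557.8, 310.2, 93.8]
tool_rot: [0.662, 0.749, 0.001, 0.0]
contact_force: [-0.3, 0.4, 7.9]
grip_width: 0.331
grasp_force: 30.0
```

Call:
step_arm(deltas=[0,0,0,0,0,0.006,1,0,0,0,0,0,0.012,1,0,0,0,0,0,0.018,1,0,0,0,0,0,0.024,1,0,0,0,0,0,0.024,1])

```text
clock: 7.4
position: [557.7, 310.1, 116.8]
tool_rot: [0.662, 0.749, 0.001, 0.001]
contact_force: [3.4, 1.6, -0.7]
grip_width: 0.331
grasp_force: 30.0
```

Call:
step_arm(deltas=[0,0,0,0,0,0,-0.1,0,0,0,0,0,0,-0.1,0,0,0,0,0,0,-0.1,0,0,0,0,0,0.04,-0.1,0,0,0,0,0,0.055,-0.1,0,0,0,-0.04,-0.0045,0.055,-0.1,0,0,0,-0.0774,-0.0092,0.055,-0.1,0,0,0,-0.0774,-0.0092,0.025,-0.1,0,0,0,-0.0774,-0.0092,-0.024,-0.1,0,0,0,-0.0774,-0.0092,-0.024,-0.1])

```text
clock: 8.4
position: [476.4, 299.3, 87.9]
tool_rot: [0.662, 0.75, -0.004, -0.001]
contact_force: [-1.1, 0.4, -0.7]
grip_width: 0.552
grasp_force: 0.0
```

Call:
step_arm(deltas=[0,0,0,0,0,0,1,0,0,0,0,0,0,1,0,0,0,0,0,0,1,0,0,0,0,0,0,1,0,0,0,0,0,0,1])

```text
clock: 8.9
position: [480.3, 301.1, 93.8]
tool_rot: [0.662, 0.75, 0.002, 0.0]
contact_force: [0.7, 0.2, 7.8]
grip_width: 0.328
grasp_force: 30.0
```

Call:
step_arm(deltas=[0,0,0,0,0,0.006,1,0,0,0,0,0,0.012,1,0,0,0,0,0,0.018,1,0,0,0,0,0,0.024,1,0,0,0,0,0,0.024,1])

```text
clock: 9.4
position: [480.2, 301.0, 117.0]
tool_rot: [0.662, 0.749, 0.001, 0.0]
contact_force: [3.8, -0.3, -0.6]
grip_width: 0.329
grasp_force: 30.0
```

Call:
step_arm(deltas=[0,0,0,0,0,0,-0.3,0,0,0,0,0,0,-0.3,0,0,0,0,0,0,-0.3,0,0,0,0,0,0.04,-0.3,0,0,0,0,0,0.05,-0.3,0,0,0,0.01,-0.045,0.05,-0.3,0,0,0,0.01,-0.0865,0.05,-0.3,0,0,0,0.01,-0.0865,0.05,-0.3,0,0,0,0.01,-0.0865,0.05,-0.3,0,0,0,0.01,-0.0865,0.05,-0.3])

```text
clock: 10.4
position: [489.1, 215.1, 166.0]
tool_rot: [0.662, 0.75, 0.0, -0.0]
contact_force: [-1.2, -0.1, -1.1]
grip_width: 0.652
grasp_force: 0.0
```

```bash
python3 - <<'E'
from h import *
T=shot('top');S=shot('side')
s=status.read_state();p=s['position']; print(p,s['tool_rot'],s['grip_width'],proj(T,p),proj(S,p))
a=T['img'][170:320,130:270,::-1]; b=S['img'][290:410,200:400,::-1]
A=cv2.resize(a,None,fx=3,fy=3,interpolation=cv2.INTER_CUBIC);B=cv2.resize(b,None,fx=3.6,fy=3.6,interpolation=cv2.INTER_CUBIC)
out=np.zeros((450,1140,3),np.uint8); out[:A.shape[0],:A.shape[1]]=A; out[:B.shape[0],420:420+B.shape[1]]=B
cv2.imwrite('pics/g2.png',cv2.resize(out,(800,316),interpolation=cv2.INTER_AREA))
E
```

```text
[489.00570951 215.42970887 165.83936356] [ 6.61191469e-01  7.50217174e-01  5.47558976e-05 -1.73863266e-04] 0.6507926541031426 [212.85154623 283.13298318] [344.0897446  310.07583257]
```

View pics/g2.png

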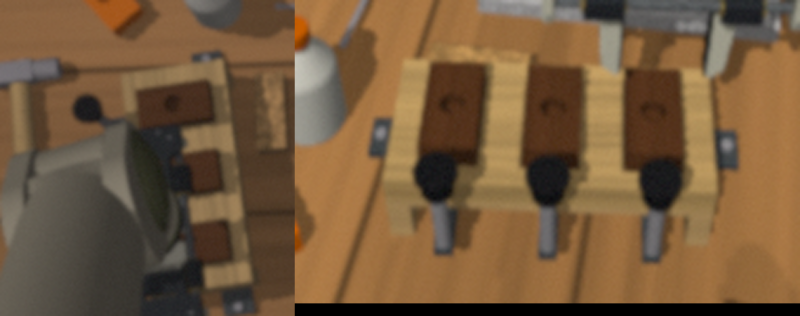

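Call:
step_arm(deltas=[0,0,0,0.0013,-0.001,-0.03,-0.3,0,0,0,0.0013,-0.001,-0.055,-0.3,0,0,0,0.0013,-0.001,-0.068,-0.3,0,0,0,0.0013,-0.001,-0.073,-0.3,0,0,0,0.0013,-0.001,-0.073,-0.3,0,0,0,0.0013,-0.001,-0.073,-0.3])

```text
clock: 11.1
position: [490.9, 213.3, 93.6]
tool_rot: [0.662, 0.75, 0.0, 0.0]
contact_force: [0.3, -0.2, -0.3]
grip_width: 0.65
grasp_force: 0.0
```

Call:
step_arm(deltas=[0,0,0,0,0,0,0.6,0,0,0,0,0,0,0.6,0,0,0,0,0,0,0.6,0,0,0,0,0,0,0.6,0,0,0,0,0,0,0.6])

```text
clock: 11.6
position: [490.9, 213.3, 93.4]
tool_rot: [0.662, 0.75, 0.0, 0.0]
contact_force: [0.6, -0.2, 4.5]
grip_width: 0.471
grasp_force: 30.0
```

Call:
step_arm(deltas=[0,0,0,0,0,0.01,0.6,0,0,0,0,0,0.03,0.6,0,0,0,0,0,0.06,0.6,0,0,-0.02,-0.008,-0.045,0.06,0.6,0,0,-0.04,-0.016,-0.09,0.06,0.6,0,0,-0.06,-0.024,-0.135,0.06,0.6,0,0,-0.087,-0.032,-0.18,0.06,0.6,0,0,-0.087,-0.0394,-0.2258,0.06,0.6,0,0,-0.087,-0.0394,-0.2258,0.03,0.6,0,0,-0.087,-0.0394,-0.2258,0.03,0.6])

```text
clock: 12.6
position: [449.7, -14.0, 121.8]
tool_rot: [0.695, 0.719, -0.001, -0.001]
contact_force: [0.0, 0.8, -0.4]
grip_width: 0.471
grasp_force: 30.0
```

Call:
step_arm(deltas=[0,0,0,0,0,-0.04,0.6,0,0,0,0,0,-0.075,0.6,0,0,0,0,0,-0.088,0.6,0,0,0,0,0,-0.093,0.6,0,0,0,0,0,-0.093,0.6,0,0,0,0,0,-0.093,0.6])

```text
clock: 13.2
position: [451.6, -12.3, 30.9]
tool_rot: [0.694, 0.72, 0.0, 0.0]
contact_force: [0.3, -0.3, -0.8]
grip_width: 0.472
grasp_force: 30.0
```

Call:
step_arm(deltas=[0,0,0,0,0,-0.002,0.6,0,0,0,0,0,-0.002,-0.2,0,0,0,0,0,-0.002,-0.2,0,0,0,0,0,-0.002,-0.2,0,0,0,0,0,0.02,-0.2,0,0,0,0,0,0.07,-0.3,0,0,0,0,0,0.11,-0.3,0,0,0.04,0.02,0.04,0.119,-0.3,0,0,0.087,0.04,0.08,0.119,-0.3,0,0,0.087,0.06,0.12,0.119,-0.3])

```text
clock: 14.2
position: [511.9, 108.7, 150.2]
tool_rot: [0.662, 0.75, 0.001, 0.0]
contact_force: [-0.2, -0.1, -0.5]
grip_width: 0.651
grasp_force: 0.0
```

Call:
step_arm(deltas=[0,0,0,0.02,0.04,0,-0.3,0,0,0,0.04,0.08,0,-0.3,0,0,0,0.0567,0.115,0,-0.3,0,0,0,0.0567,0.115,-0.02,-0.3,0,0,0,0.0567,0.115,-0.02,-0.3,0,0,0,0.0567,0.115,-0.02,-0.3])

```text
clock: 14.8
position: [567.1, 221.2, 128.8]
tool_rot: [0.662, 0.749, -0.001, -0.0]
contact_force: [-0.2, 0.1, 0.2]
grip_width: 0.65
grasp_force: 0.0
```

Call:
step_arm(deltas=[0,0,0,0,0,-0.02,-0.3,0,0,0,0,0,-0.032,-0.3,0,0,0,0,0,-0.037,-0.3,0,0,0,0,0,-0.037,-0.3,0,0,0,0,0,-0.037,0.6,0,0,0,0,0,-0.037,0.6,0,0,0,0,0,-0.037,0.6,0,0,0,0,0,-0.037,0.6])

```text
clock: 15.6
position: [568.2, 222.4, 92.6]
tool_rot: [0.662, 0.75, 0.0, 0.0]
contact_force: [0.1, -0.6, 3.6]
grip_width: 0.468
grasp_force: 30.0
```

Call:
step_arm(deltas=[0,0,0,0,0,0,0.6,0,0,0,0,0,0,0.6])

```text
clock: 15.8
position: [568.1, 222.3, 92.4]
tool_rot: [0.662, 0.75, 0.0, 0.0]
contact_force: [0.9, -0.8, 3.5]
grip_width: 0.474
grasp_force: 30.0
```

Call:
step_arm(deltas=[0,0,0,0,0,0.01,0.6,0,0,0,0,0,0.03,0.6,0,0,0,0,0,0.06,0.6,0,0,-0.02,-0.008,-0.045,0.06,0.6,0,0,-0.04,-0.016,-0.09,0.06,0.6,0,0,-0.06,-0.024,-0.135,0.06,0.6,0,0,-0.087,-0.032,-0.18,0.06,0.6,0,0,-0.087,-0.0411,-0.2324,0.06,0.6,0,0,-0.087,-0.0411,-0.2324,0.03,0.6,0,0,-0.087,-0.0411,-0.2324,-0.01,0.6])

```text
clock: 16.8
position: [527.8, -12.2, 83.4]
tool_rot: [0.695, 0.719, 0.002, 0.002]
contact_force: [1.3, 0.7, -1.3]
grip_width: 0.472
grasp_force: 30.0
```

Call:
step_arm(deltas=[0,0,0,0,0,-0.035,0.6,0,0,0,0,0,-0.048,0.6,0,0,0,0,0,-0.053,0.6,0,0,0,0,0,-0.053,0.6])

```text
clock: 17.2
position: [526.9, -10.2, 29.3]
tool_rot: [0.694, 0.72, -0.0, -0.0]
contact_force: [0.4, -0.5, -0.2]
grip_width: 0.473
grasp_force: 30.0
```

Call:
step_arm(deltas=[0,0,0,0,0,-0.0015,0.6,0,0,0,0,0,-0.0015,-0.2,0,0,0,0,0,-0.0015,-0.2,0,0,0,0,0,-0.0015,-0.2,0,0,0,0,0,0.02,-0.2,0,0,0,0,0,0.07,-0.3,0,0,0,0,0,0.11,-0.3,0,0,0.04,0.02,0.04,0.119,-0.3,0,0,0.087,0.04,0.08,0.119,-0.3,0,0,0.087,0.06,0.12,0.119,-0.3])

```text
clock: 18.2
position: [587.6, 111.4, 149.5]
tool_rot: [0.662, 0.75, 0.001, 0.0]
contact_force: [0.4, -0.5, -0.0]
grip_width: 0.653
grasp_force: 0.0
```

Call:
step_arm(deltas=[0,0,0,0.02,0.04,0,-0.3,0,0,0,0.04,0.08,0,-0.3,0,0,0,0.0588,0.1222,0,-0.3,0,0,0,0.0588,0.1222,-0.03,-0.3,0,0,0,0.0588,0.1222,-0.05,-0.3,0,0,0,0.0588,0.1222,-0.056,-0.3,0,0,0,0.0588,0.1222,-0.056,-0.3,0,0,0,0.0588,0.1222,-0.056,-0.3])

```text
clock: 19.0
position: [645.8, 231.7, 92.7]
tool_rot: [0.662, 0.749, 0.0, 0.0]
contact_force: [1.2, 0.5, 0.2]
grip_width: 0.647
grasp_force: 0.0
```

Close and carry to (606.5, −7.4).

Call:
step_arm(deltas=[0,0,0,0,0,0,0.6,0,0,0,0,0,0,0.6,0,0,0,0,0,0,0.6,0,0,0,0,0,0,0.6,0,0,0,0,0,0,0.6])

```text
clock: 19.5
position: [645.8, 232.0, 92.4]
tool_rot: [0.662, 0.75, 0.0, 0.0]
contact_force: [-1.5, -0.7, 4.6]
grip_width: 0.47
grasp_force: 30.0
```

Call:
step_arm(deltas=[0,0,0,0,0,0.01,0.6,0,0,0,0,0,0.03,0.6,0,0,0,0,0,0.06,0.6,0,0,-0.02,-0.008,-0.045,0.06,0.6,0,0,-0.04,-0.016,-0.09,0.06,0.6,0,0,-0.06,-0.024,-0.135,0.06,0.6,0,0,-0.087,-0.032,-0.18,0.06,0.6,0,0,-0.087,-0.0393,-0.2391,0.06,0.6,0,0,-0.087,-0.0393,-0.2391,0.03,0.6,0,0,-0.087,-0.0393,-0.2391,-0.01,0.6])

```text
clock: 20.5
position: [607.6, -10.5, 83.8]
tool_rot: [0.696, 0.718, 0.001, 0.002]
contact_force: [0.6, 0.4, -1.3]
grip_width: 0.471
grasp_force: 30.0
```

Call:
step_arm(deltas=[0,0,0,0,0,-0.035,0.6,0,0,0,0,0,-0.048,0.6,0,0,0,0,0,-0.053,0.6,0,0,0,0,0,-0.053,0.6])

```text
clock: 20.9
position: [606.6, -7.0, 29.4]
tool_rot: [0.694, 0.72, 0.0, 0.0]
contact_force: [-0.4, 0.1, -0.3]
grip_width: 0.47
grasp_force: 30.0
```

Call:
step_arm(deltas=[0,0,0,0,0,-0.0016,0.6,0,0,0,0,0,-0.0016,-0.2,0,0,0,0,0,-0.0016,-0.2,0,0,0,0,0,-0.0016,-0.2,0,0,0,0,0,0.02,-0.2,0,0,0,0,0,0.07,-0.2,0,0,0,0,0,0.11,-0.2,0,0,0,0,0,0.142,1,0,0,0.04,0.004,0.045,0.142,1,0,0,0.087,0.008,0.09,0.142,1])

```text
clock: 21.9
position: [615.1, 82.8, 173.2]
tool_rot: [0.663, 0.749, 0.001, 0.001]
contact_force: [0.8, 0.3, 0.5]
grip_width: 0.393
grasp_force: 0.0
```

Call:
step_arm(deltas=[0,0,0,0.004,0.045,0,1,0,0,0,0.008,0.09,0,1,0,0,0,0.012,0.135,0,1,0,0,0,0.016,0.18,0,1,0,0,0,0.021,0.2344,0,1,0,0,0,0.021,0.2344,0,1])

```text
clock: 22.5
position: [633.6, 326.4, 170.4]
tool_rot: [0.659, 0.753, 0.001, -0.001]
contact_force: [-0.3, 0.1, -0.2]
grip_width: 0.009
grasp_force: 0.0
```

```bash
python3 - <<'E'
from h import *
T=shot('top','t3');S=shot('side','s3')
s=status.read_state();print(s['position'],s['grip_width'])
a=T['img'][190:345,280:480,::-1]; b=S['img'][180:420,180:400,::-1]
A=cv2.resize(a,None,fx=2,fy=2,interpolation=cv2.INTER_CUBIC);B=cv2.resize(b,None,fx=1.8,fy=1.8,interpolation=cv2.INTER_CUBIC)
out=np.zeros((432,800,3),np.uint8); out[:A.shape[0],:A.shape[1]]=A; out[:B.shape[0],402:402+B.shape[1]]=B
cv2.imwrite('pics/g3.png',out)
E
```

```text
[634.4734449  319.48285085 170.64337921] 0.0030544841698289943
```

View pics/g3.png

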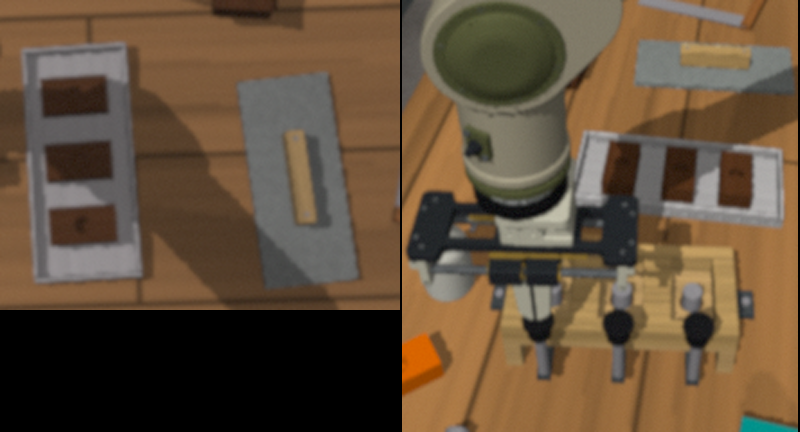

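Call:
step_arm(deltas=[0,0,0,0.001,-0.002,-0.015,1,0,0,0,0.001,-0.002,-0.022,1,0,0,0,0.001,-0.002,-0.028,1,0,0,0,0.001,-0.002,-0.034,1,0,0,0,0.001,-0.002,-0.039,1,0,0,0,0.001,-0.002,-0.043,1,0,0,0,0.001,-0.002,-0.046,1,0,0,0,0.001,-0.002,-0.046,1])

```text
clock: 23.4
position: [636.4, 312.7, 127.1]
tool_rot: [0.663, 0.749, -0.0, -0.0]
contact_force: [-7.7, -4.9, 21.4]
grip_width: 0.008
grasp_force: 11.0
```

Call:
step_arm(deltas=[0,0,0,0,0,0.02,1,0,0,0,0,0,0.045,1,0,0,0,-0.04,-0.004,0.045,1,0,0,0,-0.0774,-0.009,0.045,1,0,0,0,-0.0774,-0.009,0.045,1])

```text
clock: 23.9
position: [554.1, 304.8, 169.5]
tool_rot: [0.662, 0.75, -0.002, -0.002]
contact_force: [1.3, -0.3, -0.3]
grip_width: 0.002
grasp_force: 0.0
```

Call:
step_arm(deltas=[0,0,0,0,0,-0.015,1,0,0,0,0,0,-0.022,1,0,0,0,0,0,-0.028,1,0,0,0,0,0,-0.034,1,0,0,0,0,0,-0.039,1,0,0,0,0,0,-0.043,1,0,0,0,0,0,-0.045,1,0,0,0,0,0,-0.045,1])

```text
clock: 24.7
position: [559.7, 306.2, 126.9]
tool_rot: [0.662, 0.749, 0.001, -0.0]
contact_force: [-8.7, -3.1, 32.1]
grip_width: 0.003
grasp_force: 15.8
```

Call:
step_arm(deltas=[0,0,0,0,0,0.02,1,0,0,0,0,0,0.045,1,0,0,0,-0.04,-0.004,0.045,1,0,0,0,-0.0774,-0.009,0.045,1,0,0,0,-0.0774,-0.009,0.045,1])

```text
clock: 25.2
position: [477.4, 296.4, 168.9]
tool_rot: [0.662, 0.75, -0.002, -0.001]
contact_force: [1.4, -0.4, 2.1]
grip_width: 0.004
grasp_force: 0.0
```

Call:
step_arm(deltas=[0,0,0,0,0,-0.015,1,0,0,0,0,0,-0.022,1,0,0,0,0,0,-0.028,1,0,0,0,0,0,-0.034,1,0,0,0,0,0,-0.039,1,0,0,0,0,0,-0.043,1,0,0,0,0,0,-0.045,1,0,0,0,0,0,-0.045,1])

```text
clock: 26.0
position: [482.4, 297.7, 126.9]
tool_rot: [0.662, 0.749, 0.001, -0.001]
contact_force: [-7.8, -1.8, 32.1]
grip_width: 0.006
grasp_force: 15.9
```

Call:
step_arm(deltas=[0,0,0,0,0,0.04,0,0,0,0,0,0,0.08,0,0,0,-0.15,0,-0.045,0.1,0,0,0,-0.3,0,-0.09,0.12,0,0,0,-0.45,0,-0.13,0.12,0,0,0,-0.6,0,-0.17,0.12,0,0,0,-0.75,0,-0.2,0.12,0,0,0,-0.9,0,-0.22,0.12,0,0,0,-1.05,0,-0.22,0.12,0,0,0,-1.2,0,-0.22,0.12,0])

```text
clock: 27.0
position: [482.2, 76.0, 245.0]
tool_rot: [0.971, 0.241, 0.0, 0.0]
contact_force: [-0.2, 0.2, -0.7]
grip_width: 0.498
grasp_force: 0.0
```

```bash
python3 - <<'E'
from h import *
T=shot('top','t4');S=shot('side','s4')
s=status.read_state();print(s['position'],s['tool_rot'])
a=T['img'][200:335,390:470,::-1]; b=S['img'][180:250,280:410,::-1]
A=cv2.resize(a,None,fx=4.4,fy=4.4,interpolation=cv2.INTER_CUBIC);B=cv2.resize(b,None,fx=3.4,fy=3.4,interpolation=cv2.INTER_CUBIC)
out=np.zeros((594,800,3),np.uint8); out[:A.shape[0],:A.shape[1]]=A; out[:B.shape[0],355:355+B.shape[1]]=B
d=cv2.resize(T['img'][170:330,150:310,::-1],None,fx=2.1,fy=2.1); out[250:250+d.shape[0],400:400+d.shape[1]]=d
cv2.imwrite('pics/g4.png',out)
for n,bc,c in (('top',(385,195,475,340),T),('side',(270,180,415,245),S)):
    hsv=cv2.cvtColor(c['img'],cv2.COLOR_RGB2HSV).astype(int)
    for m in comps(c,(hsv[...,1]<50)&(hsv[...,2]>60),bc,500): print(n,rect(c,m,10),m.sum())
E
```

```text
[482.10109231  76.83407004 244.66440053] [ 9.69942105e-01  2.43334577e-01 -2.17293589e-04  7.41447108e-04]
top (array([ 499.3, -269.1]), 248.4, 110.7, np.float64(0.079)) 4237
side (array([ 499. , -256.4]), 262.1, 206.1, np.float64(-0.439)) 1655
```

View pics/g4.png

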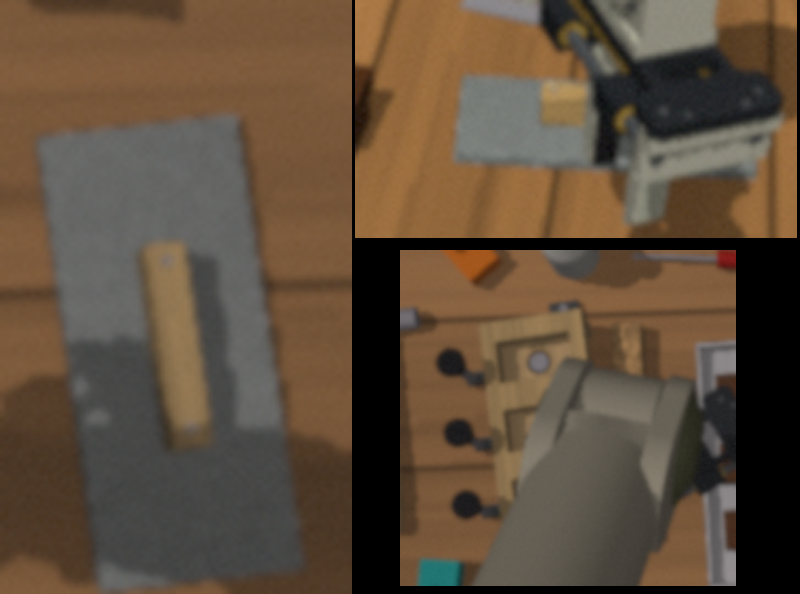

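Call:
step_arm(deltas=[0,0,-0.1,0.002,-0.045,0,0,0,0,-0.2,0.004,-0.09,0,0,0,0,-0.3,0.006,-0.135,0,0,0,0,-0.413,0.009,-0.18,-0.02,0,0,0,-0.413,0.012,-0.225,-0.04,0,0,0,-0.413,0.015,-0.27,-0.07,0,0,0,-0.413,0.018,-0.31,-0.1,0,0,0,-0.413,0.018,-0.344,-0.125,0,0,0,-0.413,0.018,-0.344,-0.15,0,0,0,-0.413,0.018,-0.344,-0.15,0])

```text
clock: 28.1
position: [497.8, -267.4, 92.1]
tool_rot: [0.999, 0.042, -0.002, -0.001]
contact_force: [-0.1, 0.4, -0.2]
grip_width: 0.502
grasp_force: 0.0
```

```bash
python3 - <<'E'
from h import *
T=load('top')
P=(np.array([141,243,184,240,210,430,168,432.]).reshape(-1,2)+.5)/4.4-.5+(390,200)
w=np.array([ray(T,*p,40)[:2] for p in P]); print(w.round(1).tolist(),w.mean(0))
s=status.read_state();print(s['position'],s['tool_rot'],s['grip_width'])
E
```

```text
[[553.7, -252.6], [554.6, -275.6], [453.0, -283.0], [452.6, -260.9]] [ 503.50113996 -268.02076461]
[ 497.80412335 -267.44186572   92.0510177 ] [ 0.99913095  0.04160757 -0.00227168 -0.00100013] 0.5019760557914243
```

Call:
step_arm(deltas=[0,0,-0.005,0,0,-0.03,0,0,0,-0.005,0,0,-0.055,0,0,0,-0.005,0,0,-0.062,0,0,0,-0.005,0,0,-0.064,0,0,0,-0.005,0,0,-0.064,0,0,0,-0.005,0,0,-0.064,0])

```text
clock: 28.7
position: [500.1, -266.7, 32.2]
tool_rot: [0.999, 0.039, 0.001, 0.0]
contact_force: [0.1, -0.4, 0.9]
grip_width: 0.498
grasp_force: 0.0
```

Call:
step_arm(deltas=[0,0,0,0,0,-0.005,0,0,0,0,0,0,-0.005,0,0,0,0,0,0,-0.005,0.9,0,0,0,0,0,-0.005,0.9,0,0,0,0,0,-0.005,0.9,0,0,0,0,0,-0.005,0.9,0,0,0,0,0,-0.005,0.9], grip_force=50)

```text
clock: 29.4
position: [499.4, -266.8, 26.0]
tool_rot: [0.999, 0.038, -0.0, 0.0]
contact_force: [-0.2, -0.7, -0.5]
grip_width: 0.232
grasp_force: 50.0
```

Call:
step_arm(deltas=[0,0,0,0,0,0.01,0.9,0,0,0,0,0,0.03,0.9,0,0,0,0,0,0.06,0.9,0,0,0,0,0,0.1,0.9,0,0,0,0,0,0.14,0.9,0,0,0,0,0,0.14,0.9,0,0,0,0,0,0.14,0.9])

```text
clock: 30.1
position: [499.7, -266.1, 166.8]
tool_rot: [0.999, 0.039, 0.001, -0.0]
contact_force: [0.6, 0.6, -2.3]
grip_width: 0.234
grasp_force: 50.0
```

Call:
step_arm(deltas=[0,0,0.005,0.005,0.03,0,0.9,0,0,0.01,0.01,0.07,0,0.9,0,0,0.015,0.016,0.115,0,0.9,0,0,0.02,0.022,0.16,0,0.9,0,0,0.025,0.029,0.205,0,0.9,0,0,0.03,0.035,0.25,0,0.9,0,0,0.035,0.041,0.295,0,0.9,0,0,0.04,0.048,0.34,0,0.9,0,0,0.043,0.054,0.385,0,0.9,0,0,0.043,0.06,0.425,0,0.9])

```text
clock: 31.1
position: [558.2, 160.9, 164.3]
tool_rot: [0.998, 0.06, -0.001, 0.0]
contact_force: [0.5, 0.2, -3.0]
grip_width: 0.233
grasp_force: 50.0
```

Call:
step_arm(deltas=[0,0,0,0.004,0.03,0,0.9,0,0,0,0.007,0.055,0,0.9,0,0,0,0.0085,0.064,-0.005,0.9,0,0,0,0.0085,0.064,-0.01,0.9,0,0,0,0.0085,0.064,-0.018,0.9,0,0,0,0.0085,0.064,-0.018,0.9,0,0,0,0.0085,0.064,-0.018,0.9])

```text
clock: 31.8
position: [567.8, 220.7, 147.8]
tool_rot: [0.998, 0.059, -0.0, 0.0]
contact_force: [0.0, 0.8, -2.3]
grip_width: 0.233
grasp_force: 50.0
```

```bash
python3 - <<'E'
from h import *
T=shot('top','t5');S=shot('side','s5')
s=status.read_state();print(s['position'],s['tool_rot'],s['grip_width'],s['contact_force'])
a=T['img'][170:325,150:270,::-1]; b=S['img'][280:410,205:400,::-1]
A=cv2.resize(a,None,fx=3.3,fy=3.3,interpolation=cv2.INTER_CUBIC);B=cv2.resize(b,None,fx=2,fy=2,interpolation=cv2.INTER_CUBIC)
out=np.zeros((512,796,3),np.uint8); out[:A.shape[0],:A.shape[1]]=A[:512]; out[:B.shape[0],402:402+B.shape[1]]=B
cv2.imwrite('pics/g5.png',out)
E
```

```text
[568.15744172 221.35822743 148.26048304] [ 9.98251432e-01  5.91106386e-02  1.04272355e-04 -2.16355108e-05] 0.2353490226265637 [-0.97346316 -1.23734283 -2.69846883]
```

View pics/g5.png

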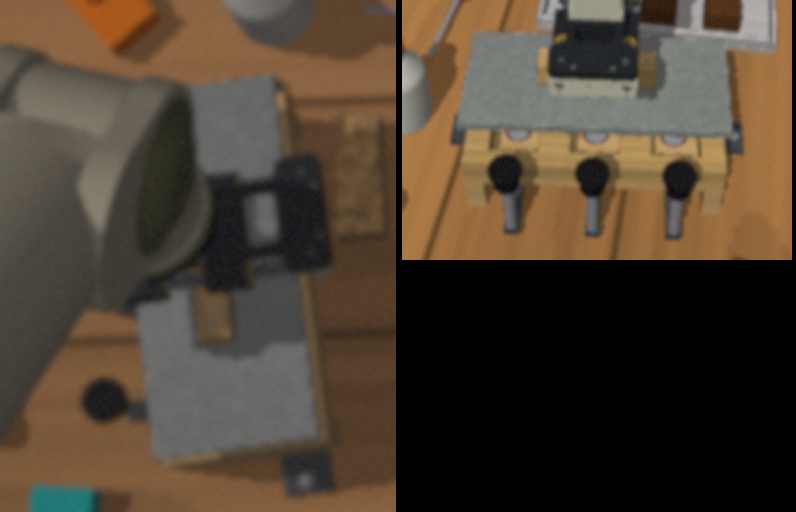

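Call:
step_arm(deltas=[0,0,0.002,0,0.0015,-0.02,0.9,0,0,0.002,0,0.0015,-0.035,0.9,0,0,0.002,0,0.0015,-0.042,0.9,0,0,0.002,0,0.0015,-0.042,0.9,0,0,0.002,0,0.0015,-0.042,0.9])

```text
clock: 32.4
position: [568.2, 223.6, 106.2]
tool_rot: [0.998, 0.061, 0.0, 0.0]
contact_force: [0.8, -0.2, -2.9]
grip_width: 0.235
grasp_force: 50.0
```

```bash
python3 - <<'E'
from h import *
T=shot('top','t6');S=shot('side','s6')
s=status.read_state();print(s['position'],s['tool_rot'],s['grip_width'],s['contact_force'])
A=cv2.resize(T['img'][185:325,195:265,::-1],None,fx=4.2,fy=4.2,interpolation=cv2.INTER_CUBIC)
B=cv2.resize(S['img'][300:400,225:285,::-1],None,fx=4,fy=4,interpolation=cv2.INTER_CUBIC)
C=cv2.resize(S['img'][300:400,325:385,::-1],None,fx=4,fy=4,interpolation=cv2.INTER_CUBIC)
out=np.zeros((600,800,3),np.uint8); out[:588,:294]=A; out[:400,300:540]=B; out[:400,550:790]=C
cv2.imwrite('pics/g6.png',out)
E
```

```text
[568.28513215 223.81607969 106.5537732 ] [ 9.98149994e-01  6.07984506e-02  3.63002963e-04 -8.22678731e-05] 0.23514905204720463 [-0.24203485  0.24709448 -2.30454124]
```

View pics/g6.png

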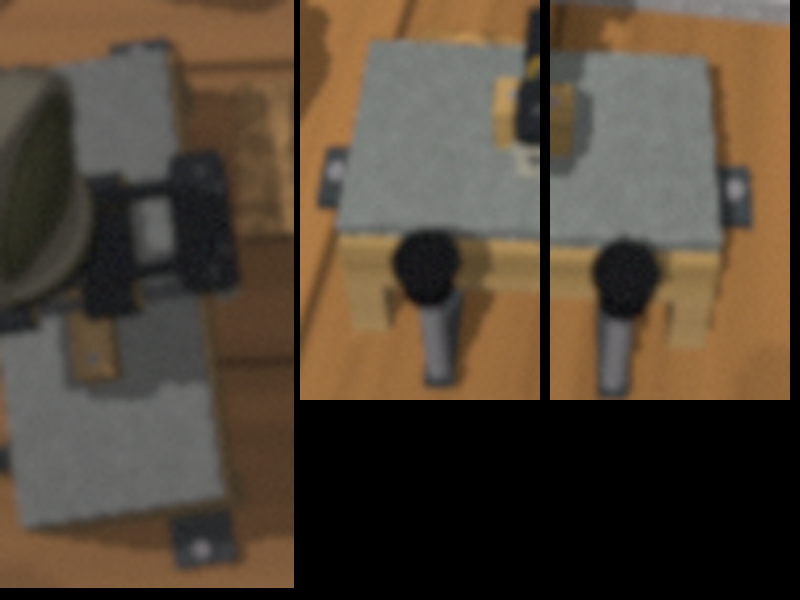

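```bash
cat > fc.py <<'E'
from h import *
from scipy.optimize import least_squares
import sys
def W(v,w):
    c,s=np.cos(v[2]),np.sin(v[2]); return (v[0]+c*w[0]-s*w[1],v[1]+s*w[0]+c*w[1],w[2])
def fit(L,n):
    res=lambda v:np.concatenate([proj(c,W(v,w))-p for c,p,w in L]); r=least_squares(res,[567,223,.11],loss='soft_l1')
    print(n,r.x.round(3),res(r.x).round(2).tolist())
E
python3 - <<'E'
from fc import *
T=load('top');S=load('side'); z=90.5
t=(np.array([[172,52],[22,525],[225,497]])+.5)/4.2-.5+(195,185)
fit([(T,p,(*w,z)) for p,w in zip(t,[(125,-55),(-125,55),(-125,-55)])],'top')
b=(np.array([[371-300,41],[338-300,232]])+.5)/4-.5+(225,300); c=(np.array([[710-550,57],[722-550,242]])+.5)/4-.5+(325,300)
fit([(S,p,(*w,z)) for p,w in zip(list(b)+list(c),[(125,-55),(125,55),(-125,-55),(-125,55)])],'side')
E
```

```text
top [5.67309e+02 2.18846e+02 1.09000e-01] [0.06, -0.79, -0.07, 0.36, 0.01, 0.25]
side [5.64586e+02 2.26828e+02 1.30000e-01] [-0.32, 0.43, -0.12, -0.88, -0.3, -0.17, 0.87, 0.4]
```

Call:
step_arm(deltas=[0,0,0,0,0,-0.002,0.9,0,0,0,0,0,-0.004,0.9,0,0,0,0,0,-0.005,0.9,0,0,0,0,0,-0.005,0.9])

```text
clock: 32.9
position: [568.1, 224.0, 102.1]
tool_rot: [0.998, 0.061, 0.0, -0.001]
contact_force: [-3.0, 0.3, 10.4]
grip_width: 0.23
grasp_force: 50.0
```

Call:
step_arm(deltas=[0,0,0,0,0,0.001,0.2,0,0,0,0,0,0.001,0.2,0,0,0,0,0,0.001,0.2,0,0,0,0,0,0.02,0.2,0,0,0,0,0,0.06,0.2,0,0,0,0,0,0.11,0.2,0,0,0,-0.01,-0.045,0.14,0.2,0,0,0,-0.02,-0.09,0.14,0.2,0,0,0,-0.03,-0.135,0.14,0.2,0,0,0,-0.04,-0.18,0.14,0.2])

```text
clock: 33.9
position: [527.3, 42.4, 241.3]
tool_rot: [0.998, 0.061, 0.0, -0.0]
contact_force: [1.2, -0.4, 0.6]
grip_width: 0.402
grasp_force: 0.0
```

Call:
step_arm(deltas=[0,0,0,-0.01,-0.045,0,0,0,0,0,-0.02,-0.09,0,0,0,0,0,-0.03,-0.135,0,0,0,0,0,-0.03,-0.18,0,0,0,0,0,-0.03,-0.22,0,0,0,0,0,-0.03,-0.26,0,0,0,0,0,-0.03,-0.26,0,0])

```text
clock: 34.6
position: [497.0, -222.1, 241.8]
tool_rot: [0.998, 0.057, 0.001, 0.002]
contact_force: [0.0, -1.0, 0.4]
grip_width: 0.499
grasp_force: 0.0
```

```bash
python3 - <<'E'
from h import *
T=shot('top','t7');S=shot('side','s7')
for n,bc,c in (('top',(165,190,256,322),T),('side',(220,300,385,375),S)):
    hsv=cv2.cvtColor(c['img'],cv2.COLOR_RGB2HSV).astype(int)
    for m in comps(c,(hsv[...,1]<60)&(hsv[...,2]>60),bc,800): print(n,rect(c,m,86),m.sum())
A=cv2.resize(T['img'][185:330,155:265,::-1],None,fx=3.6,fy=3.6,interpolation=cv2.INTER_CUBIC)
B=cv2.resize(S['img'][240:410,220:390,::-1],None,fx=2.3,fy=2.3,interpolation=cv2.INTER_CUBIC)
out=np.zeros((522,800,3),np.uint8); out[:A.shape[0],:A.shape[1]]=A; out[:B.shape[0],400:400+B.shape[1]]=B
cv2.imwrite('pics/g7.png',out)
E
```

```text
top (array([569.2, 223.8]), 258.6, 115.7, np.float64(0.126)) 4747
side (array([563.2, 228.3]), 275.9, 114.6, np.float64(0.123)) 5209
```

View pics/g7.png

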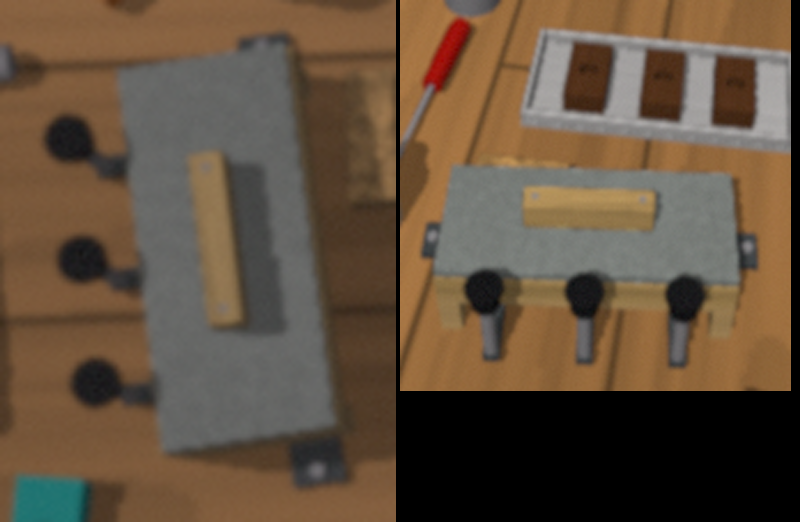

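```bash
python3 - <<'E'
from fc import *
T=load('top');S=load('side'); z=86
t=(np.array([[119,70],[288,46],[336,429],[163,450]])+.5)/3.6-.5+(155,185)
fit([(T,p,(*w,z)) for p,w in zip(t,[(125,55),(125,-55),(-125,-55),(-125,55)])],'top')
b=(np.array([[50,167],[334,175],[339,281],[35,273]])+.5)/2.3-.5+(220,240)
fit([(S,p,(*w,z)) for p,w in zip(b,[(125,-55),(-125,-55),(-125,55),(125,55)])],'side')
print('jig ref top 566.87 221.78 .118, side 565.54 225.95 .121')
# jig/cover edge profiles at mid columns, initial vs now
i0=cv2.imread('pics/side0.png').astype(int)[:,:,::-1]; i1=S['img'].astype(int)
for u in (278,321): print(u,[tuple(i0[v,u]) [0::2] for v in range(308,322)],'\n',[tuple(i1[v,u])[0::2] for v in range(308,322)],'\nfront0',[i0[v,u,0] for v in range(352,376)],'\nfront1',[(i1[v,u,0],i1[v,u,2]) for v in range(352,376)])
E
```

```text
top [5.66280e+02 2.20957e+02 1.17000e-01] [0.23, -0.15, -0.03, -0.39, -0.02, -0.25, -0.17, 1.05]
side [5.64605e+02 2.27717e+02 1.30000e-01] [0.66, -0.27, -0.88, -0.39, 1.1, 0.37, -0.82, 0.12]
jig ref top 566.87 221.78 .118, side 565.54 225.95 .121
278 [(np.int64(146), np.int64(62)), (np.int64(149), np.int64(64)), (np.int64(154), np.int64(68)), (np.int64(158), np.int64(69)), (np.int64(168), np.int64(76)), (np.int64(176), np.int64(80)), (np.int64(180), np.int64(86)), (np.int64(183), np.int64(90)), (np.int64(180), np.int64(91)), (np.int64(178), np.int64(90)), (np.int64(177), np.int64(89)), (np.int64(174), np.int64(88)), (np.int64(170), np.int64(86)), (np.int64(170), np.int64(86))] 
 [(np.int64(147), np.int64(60)), (np.int64(154), np.int64(66)), (np.int64(155), np.int64(70)), (np.int64(158), np.int64(76)), (np.int64(146), np.int64(89)), (np.int64(128), np.int64(106)), (np.int64(118), np.int64(114)), (np.int64(117), np.int64(117)), (np.int64(119), np.int64(119)), (np.int64(119), np.int64(117)), (np.int64(116), np.int64(116)), (np.int64(118), np.int64(116)), (np.int64(132), np.int64(107)),
[... 2478 characters left out ...]
64(122)), (np.int64(121), np.int64(120)), (np.int64(121), np.int64(121)), (np.int64(125), np.int64(124)), (np.int64(123), np.int64(123)), (np.int64(125), np.int64(125)), (np.int64(118), np.int64(119)), (np.int64(107), np.int64(108)), (np.int64(105), np.int64(100)), (np.int64(122), np.int64(100)), (np.int64(142), np.int64(92)), (np.int64(149), np.int64(79)), (np.int64(139), np.int64(71)), (np.int64(133), np.int64(67)), (np.int64(132), np.int64(68)), (np.int64(134), np.int64(69)), (np.int64(139), np.int64(70)), (np.int64(143), np.int64(71)), (np.int64(147), np.int64(77)), (np.int64(150), np.int64(79)), (np.int64(152), np.int64(80)), (np.int64(143), np.int64(67)), (np.int64(140), np.int64(60))]
```

```bash
python3 - <<'E'
from h import *
S=load('side')
for u,a in ((321,(315.4,364.6,313.5,359.6,361.6)),(278,(311.5,363.1,312.2,359.0,361.0))):
    r=[ray(S,u,v,z)[:2] for v,z in zip(a,(76,76,86,86,76))]
    for n,p in zip(('jigfar','jigfront','covfar','covfronttop','covfrontbot'),r): print(u,n,(p@[-np.sin(.12),np.cos(.12)]).round(1))
E
```

```text
321 jigfar 98.2
321 jigfront 214.5
321 covfar 101.2
321 covfronttop 210.2
321 covfrontbot 208.1
278 jigfar 92.0
278 jigfront 214.7
278 covfar 101.8
278 covfronttop 212.3
278 covfrontbot 210.2
```

```bash
python3 -c "
from workcell import manip
print(manip.finish_job())"
```

```text
the job is handed in; nothing more can be done
None
```

The job is handed in, with no verdict returned: all three blanks lie flat and apart in the tray, the three rods are pushed fully down, and the cover sits batten-up on the jig, measured within about 1–2 mm of its edges.

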